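Take down the demonstration coil and stow it

TASK

Take down the coil experiment for storage: first run the sliding contact of the rheostat fully to the end stop beside its two brass terminals, then pull the transport lock of the coil stand back from the coil to its end stop. Lift the coil straight up off its post and set it down gently, upright with its collar on top, in the empty compartment of the grey tray, without dropping it. Finally slide the transport lock fully home again, and leave everything else on the table where it is.

Things in the scene. Friction and masses are not known exactly. Their poses are not given: they have to be found in the camera images.
- rheostat: Slide rheostat, fixed to the table: dark steel base 90 x 275 x 14 mm, grey end plates 99 mm high, a wire-wound tube along its own y axis and a steel rod above it that carries the sliding contact. Two upright brass terminals, 38 mm high, stand on the base beyond the end plate at its +y end (at x = +-25, y = 134 mm). Origin: underside of the base, midway between the end plates (y = +-113 mm); z up
- rheostat_slide (a joint): Position of the rheostat's sliding contact, m: 0 at the end stop without terminals, 0.14 at the end stop beside the two brass terminals; it grows along the rheostat's +y; stays where it is left, moves with 2 to 3 N
- rheostat_grip (a point): Centre of the top face of the sliding contact's grip: black plastic block 30 mm (rheostat x) x 26 mm (rheostat y, the sliding direction) x 36 mm high, its top 134 mm above the table, on a brass carriage 44 x 30 x 22 mm whose top is 98 mm above the table; axes as the rheostat
- stand: Coil stand, fixed to the table: wooden base 120 (x) x 230 (y) x 18 mm (z). A steel post of 25 mm diameter stands at x = 0, y = -50 mm, its top 103 mm above the table. The transport lock slides on aluminium rails on the +y half. Origin: centre of the underside; z up
- lock (a joint): Position of the transport lock, m: 0 fully home (its arm reaches 15 mm over the coil's upper flange, 3 mm above it, and holds the coil down), 0.05 fully open at its end stop, the arm 35 mm clear of the flange; it grows along the stand's +y, away from the post; stays where it is left, moves with 2 to 3 N
- lock_grip (a point): Centre of the top face of the transport lock's grip: black plastic block 36 mm (stand x) x 28 mm (stand y, the sliding direction) x 36 mm high, its top 135.5 mm above the table, on an aluminium upright 30 mm wide with an arm towards the post, arm top 99.5 mm above the table; axes as the stand. At joint value 0 it lies 80 mm from the post's axis
- coil: The coil, about 0.35 kg, at first on the stand's post: two round black flanges of 84 mm diameter, 8 mm thick, copper winding of 72 mm diameter between them, upper flange's top at z = 70 mm; above it a round black collar of 44 mm outer diameter from z = 70 to 100 mm, to grip it by; 31 mm bore right through. Origin: centre of the underside, z its axis, up towards the collar
- tray: Grey open tray fixed to the table, 140 (x) x 280 (y) x 45 mm high, walls and floor 6 mm thick, one divider at y = 0 that makes two compartments 128 x 131 mm. Origin: centre of the underside; z up
- tray_empty (a point): Centre of the inner floor of the tray's empty compartment (the +y one), 6 mm above the table; axes as the tray
- small_coil: Smaller coil, 66 mm diameter, 52 mm high, no collar, that stands in the other compartment of the tray and stays there. Origin: centre of the underside
- yoke: Iron bar 28 x 120 x 28 mm, loose bystander. Origin: centre of the underside, length along y
- weight: Brass weight 52 mm in diameter, 68 mm high, loose bystander. Origin: centre of the underside
- meter: Black multimeter 150 x 80 x 48 mm lying flat, loose bystander. Origin: centre of the underside
- beaker: Glass beaker 72 mm in diameter, 95 mm high, loose bystander. Origin: centre of the underside
- screwdriver: Screwdriver lying at the back, loose bystander. Origin: on its underside

How it is judged:
By the outcome, as a careful person would: the job done as asked, in the order asked, and still so for the second after the job is handed in, with the robot touching nothing.
It also fails if it takes over 72 s, if anything falls off the work surface, if the arm or the gripper's body presses on something with over 40 N, if the wrist force passes 120 N, or if a joint passes its speed limit or range.

ROBOT

A 6-joint arm with a two-finger parallel gripper is mounted at the origin on the work surface. World frame = base frame: x ahead of the robot, y to its left, z up, the work surface at z = 0. Lengths are in m, angles in rad, forces in N, time in s.
With the tool pointing down it reaches from about 0.4 to 0.825 m from the base axis. Payload 7 kg.
Tool frame: the origin (TCP) lies on the front face of the gripper's body, between the roots of the fingers; the fingertips stand 66 mm ahead of it and the grasp point (between the pads) lies 47 mm ahead of it; z points along the fingers, y is the line along which they close (so a half turn about z gives the same grasp; the last joint's range is limited). The gripper opens to 88 mm and grips with 3 to 60 N. Pads are 19 mm wide; open, the fingers measure 130 mm over their backs; the gripper's body (78 mm by 193 mm) begins 47 mm behind the grasp point.
Start: joints at [-0.821, 0.359, 0.012, 0, -1.224, -0.288], TCP at [0.301, -0.604, 0.292] pointing down, gripper open.
Joint ranges: [-3.07, 3.07], [-1.43, 2.12], [-1.02, 1.25], [-3.03, 1.67], [-3.05, -0], [-3.03, 3.03]. Speed limits (rad/s): [2.39, 2.39, 3.01, 3.14, 3.14, 3.14].

INTERFACE

Orientations are given as [roll, pitch, yaw] about the fixed x, y, z axes, in that order (R = Rz(yaw) Ry(pitch) Rx(roll)).
In Python, from station import arm gives the robot as it stands. The module is installed in compiled form; this text tells all that it offers.
- The arm moves only by the tool move_arm, never from a script. Its argument "increments" is a list of rows, each an object of numbers: "jaw": the gripper command: -1 is shut, 1 is fully open, values between are in proportion; "dx", "dy", "dz": the shift along the tool's x, y, z in m; "twist": the turn about the tool's z in rad. A call has 1 to 12 rows; each row shifts and turns the commanded pose from where the row before left it, along the tool's axes as they then stand; what a row does not reach is not made up. A row lasts 1/12 s, in which the tool goes at most 41.7 mm and 7.16 degrees, less where a joint would pass 70% of its speed; a pose out of reach is approached as far as the arm can. A call is refused whole if a number of a shift passes 0.0417 or a number of a turn 0.125, either way. A call with a gripper value outside its range is refused whole. The fingers move at their own pace and stop on an object; "force" is the grip in N (left out, the last holds). Time passes only in rows, so rows that do not move let the fingers close. It gives the time, the measured TCP pose, the force, the opening and the grip force at its end, in the units of the state.
- arm.get_state(): the state, without advancing time (a new reading comes with each control period).
- arm.grab_frame(name): name is "scene" or "top" or "wrist"; returns the picture (384x512x3 uint8, blue, green, red); there is no depth.
- arm.camera_info(name): a dict with "K" (3x3 intrinsics, pixels), "extrinsics" (4x4, takes a point from camera to world coordinates). Camera axes: x right, y down, z forward; pixel columns grow to the right and rows downward; lengths in m; the calibration is good to about 2 mm. A picture is of the moment at which its call begins: read the wrist's pose just before it. camera_info takes no time and is no camera call; for the wrist camera it gives the pose at the moment of the call.
- arm.job_done(): hands the job in; it is judged then, once.
Trained networks look in the newest picture that a camera, given by its name, has taken for a name from the list of things; names that differ only in an ending like _2 or _b are one class to them, and where a whole thing is asked for, a point or a joint stands for the part that bears it (a point fixed in the world has none). Each returns a list of dicts, best first, with "score" (0 to 1); they miss things now and then, are a little off and sometimes report something else, mostly with a low value. They report only what shows in the picture. A call takes as long as a camera call.
- arm.find_in(camera, name): "position" ([x, y, z] in m, in world coordinates, good to about 4 mm: the middle of the surface that is visible of it).
- arm.silhouettes(camera, name): "pixels" (384x512 bool, what is visible of it).
- arm.pinpoint(camera, name): "position" ([x, y, z] in m, in world coordinates, good to about 4 mm: a listed point, or the origin of a listed thing).
The state is a dict: "t": time; "q": joint angles; "qd": joint speeds; "joint_efforts": joint torques, N m; "eef_pos": TCP position; "ee_rot": TCP orientation; "force": force on the tool from outside, world axes, zero at the start; "moment": the same for the moment, N m; "width": finger opening in m; "gripper_force": force on a finger pad.
Only numpy, scipy, OpenCV 4.12 (cv2) and the standard library are available. Lean on these libraries where they do the work, as an engineer would, in place of code of your own. Each camera call takes 0.05 s, during which the arm holds its last target. There are 200 camera calls.

## Working session

There is one attempt and no reset: what is moved stays moved. The work goes in short steps, Python scripts to look and compute and a tool call to move; the robot and the scene stay as the last step left them, time stands still between calls to the robot, and variables do not carry over. Pictures are saved under pics/ and viewed, at most 13 in all, crops included, and the job is handed in when it is done.

Besides the shell and the picture viewer there is one more tool, called after "Call:" as name(argument=value, ...) on one line, values as JSON. move_arm: Moves the arm, as the interface text tells. Its arguments: {"type":"object","properties":{"increments":{"type":"array"},"force":{"type":"number"}},"required":["increments"]}

```bash
mkdir -p pics; python3 - <<'E'
from station import arm
import cv2,numpy as np
s=arm.get_state();print(s)
for c in("top","scene"):
    cv2.imwrite(f"pics/{c}0.png",arm.grab_frame(c))
    for n in["rheostat","rheostat_grip","stand","lock_grip","coil","tray","tray_empty","small_coil","yoke","weight","meter","beaker","screwdriver"]:
        print(c,n,[(np.round(d["position"],3).tolist(),round(d["score"],2)) for d in arm.pinpoint(c,n)[:2]])
E
```

```text
{'t': 0.0, 'q': array([-8.20914254e-01,  3.59370016e-01,  1.10551050e-02, -3.71336664e-04,
       -1.22409267e+00, -2.88109582e-01]), 'qd': array([ 6.48785267e-04, -1.55457844e-03, -2.23978770e-05,  7.13568830e-04,
       -1.26131147e-03, -1.76835527e-03]), 'joint_efforts': array([-4.91702815e-05, -5.82710302e+01,  2.93061322e+01,  6.99741170e+00,
        6.84738407e-03, -1.72221044e-04]), 'eef_pos': array([ 0.30055885, -0.60396024,  0.29122805]), 'ee_rot': array([ 3.13994861e+00, -1.23177322e-04, -2.67994652e+00]), 'force': array([ 0.37117831,  0.42499068, -0.20928584]), 'moment': array([-0.04169874, -0.01662266, -0.06130261]), 'gripper_force': 0.0, 'width': 0.08741493786419116}
top rheostat [([0.542, 0.016, -0.002], 0.83), ([0.51, -0.372, 0.016], 0.73)]
top rheostat_grip [([0.499, 0.022, 0.138], 0.51)]
top stand [([0.502, -0.325, 0.002], 0.74), ([0.8, -0.068, 0.001], 0.51)]
top lock_grip [([0.497, -0.285, 0.14], 0.94)]
top coil [([0.51, -0.373, 0.017], 0.93)]
top tray [([0.493, 0.296, -0.004], 0.68), ([0.485, 0.364, 0.005], 0.6)]
top tray_empty [([0.48, 0.362, 0.002], 0.95), ([0.32
[... 307 characters left out ...]
004], 0.69)]
scene rheostat [([0.54, 0.014, 0.0], 0.9)]
scene rheostat_grip [([0.502, 0.02, 0.133], 0.72)]
scene stand [([0.501, -0.323, 0.0], 0.74)]
scene lock_grip [([0.494, -0.287, 0.133], 0.67)]
scene coil [([0.511, -0.372, 0.017], 0.93)]
scene tray [([0.492, 0.292, 0.0], 0.62)]
scene tray_empty [([0.481, 0.36, 0.006], 0.83)]
scene small_coil [([0.517, 0.215, 0.01], 0.61), ([0.503, 0.023, 0.129], 0.29)]
scene yoke [([0.327, 0.272, 0.0], 0.81), ([0.316, -0.276, 0.002], 0.67)]
scene weight [([0.315, -0.276, 0.003], 0.69)]
scene meter [([0.805, 0.136, 0.001], 0.75)]
scene beaker [([0.711, -0.198, -0.003], 0.86)]
scene screwdriver [([0.799, -0.068, 0.0], 0.74), ([0.543, 0.012, 0.001], 0.33)]
```

View pics/top0.png

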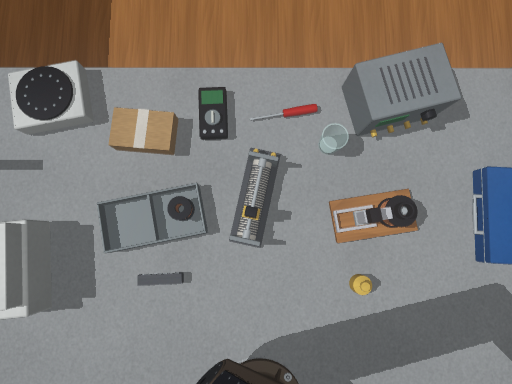

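View pics/scene0.png

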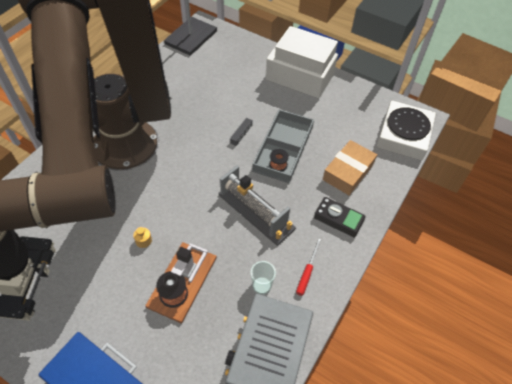

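The top view shows the rheostat at about px (255,197), with its terminals at the upper end (256,151) and (276,156). The stand is at (375,215) with the coil on its right (400,211), and the tray's empty compartment is its left one (132,222). The networks' positions agree with this. I'll move over the stand and rheostat for closer looks.

Call:
move_arm(increments=[{"twist": 0.12,"dz": -0.01,"jaw": 1},{"twist": 0.12,"dz": -0.01},{"twist": 0.12,"dz": -0.01},{"twist": 0.12,"dz": -0.01},{"twist": 0.12,"dz": -0.01},{"twist": 0.12},{"twist": 0.12}])

```text
$.increments[0]: bad value
```

```bash
cat > h.py <<'E'
from station import arm
import cv2,numpy as np
def goto(p=None,yaw=None):
    "print tool-axis shift (in the frame as it stands) and twist to TCP target"
    s=arm.get_state();y=s["ee_rot"][2];c=s["eef_pos"]
    print("t",round(s["t"],2),"tcp",np.round(c,4),"rot",np.round(s["ee_rot"],4),"F",np.round(s["force"],1),"w",round(s["width"],4),"gf",round(s["gripper_force"],1))
    if p is not None:
        d=np.array(p)-c
        print("dx,dy,dz",np.round([d[0]*np.cos(y)+d[1]*np.sin(y),d[0]*np.sin(y)-d[1]*np.cos(y),-d[2]],4))
    if yaw is not None:
        print("twist",round(-((yaw-y+np.pi/2)%np.pi-np.pi/2),4))
def look(cam,names,save=None):
    f=arm.grab_frame(cam)
    if save: cv2.imwrite(f"pics/{save}.png",f)
    for n in names: print(cam,n,[(np.round(d["position"],4).tolist(),round(d["score"],2)) for d in arm.pinpoint(cam,n)[:2]])
E
python3 -c "
from h import *
goto([.5,-.25,.35],np.radians(-105))
print(arm.get_state()['q'],arm.camera_info('wrist')['extrinsics'].round(3))"
```

```text
t 1.4 tcp [ 0.3007 -0.6043  0.2921] rot [ 3.1415 -0.     -2.6798] F [-0.7  0.2  0.8] w 0.0874 gf 0.0
dx,dy,dz [-0.3362  0.2284 -0.0579]
twist -0.8472
[-8.20868996e-01  3.58630061e-01  1.18760809e-02 -1.47683239e-05
 -1.22410385e+00 -2.88119590e-01] [[-0.445  0.857  0.26   0.231]
 [ 0.896  0.425  0.13  -0.639]
 [ 0.001  0.291 -0.957  0.384]
 [ 0.     0.     0.     1.   ]]
```

Call:
move_arm(increments=[{"dx": 0,"dy": 0,"twist": -0.12,"dz": -0.012,"jaw": 1},{"dx": 0,"dy": 0,"twist": -0.12,"dz": -0.012,"jaw": 1},{"dx": 0,"dy": 0,"twist": -0.12,"dz": -0.012,"jaw": 1},{"dx": 0,"dy": 0,"twist": -0.12,"dz": -0.012,"jaw": 1},{"dx": 0,"dy": 0,"twist": -0.12,"dz": -0.012,"jaw": 1},{"dx": 0,"dy": 0,"twist": -0.12,"dz": 0,"jaw": 1},{"dx": 0,"dy": 0,"twist": -0.12,"dz": 0,"jaw": 1}])

```text
t: 1.98
eef_pos: [0.3009, -0.6045, 0.3533]
ee_rot: [-3.14, -0.001, -1.834]
force: [-0.2, 0.8, -0.1]
width: 0.0879
gripper_force: 0.0
```

```bash
python3 -c "
from h import *
goto([.5,-.3,.35],np.radians(-105))
goto([.5,.02,.35],np.radians(-105))"
```

```text
t 1.98 tcp [ 0.3009 -0.6045  0.3533] rot [-3.1401e+00 -1.1000e-03 -1.8338e+00] F [-0.2  0.8 -0.1] w 0.0879 gf 0.0
dx,dy,dz [-0.3458 -0.1131  0.0033]
twist -0.0012
t 1.98 tcp [ 0.3009 -0.6045  0.3533] rot [-3.1401e+00 -1.1000e-03 -1.8338e+00] F [-0.2  0.8 -0.1] w 0.0879 gf 0.0
dx,dy,dz [-0.6548 -0.0299  0.0033]
twist -0.0012
```

Call:
move_arm(increments=[{"dx": -0.034,"dy": -0.011,"dz": 0,"twist": 0,"jaw": 1},{"dx": -0.034,"dy": -0.011,"dz": 0,"twist": 0,"jaw": 1},{"dx": -0.034,"dy": -0.011,"dz": 0,"twist": 0,"jaw": 1},{"dx": -0.034,"dy": -0.011,"dz": 0,"twist": 0,"jaw": 1},{"dx": -0.034,"dy": -0.011,"dz": 0,"twist": 0,"jaw": 1},{"dx": -0.034,"dy": -0.011,"dz": 0,"twist": 0,"jaw": 1},{"dx": -0.034,"dy": -0.011,"dz": 0,"twist": 0,"jaw": 1},{"dx": -0.034,"dy": -0.011,"dz": 0,"twist": 0,"jaw": 1},{"dx": -0.034,"dy": -0.011,"dz": 0,"twist": 0,"jaw": 1},{"dx": -0.034,"dy": -0.011,"dz": 0,"twist": 0,"jaw": 1},{"dx": 0,"dy": 0,"dz": 0,"twist": 0,"jaw": 1}])

```text
t: 2.9
eef_pos: [0.4998, -0.3017, 0.3523]
ee_rot: [-3.141, 0.001, -1.836]
force: [0.0, -0.4, 0.7]
width: 0.0876
gripper_force: 0.0
```

```bash
python3 -c "
from h import *
look('wrist',['stand','coil','lock_grip'],'w_stand')
goto([.5,.02,.35],np.radians(-105))"
```

```text
wrist stand []
wrist coil []
wrist lock_grip [([0.4969, -0.2896, 0.1345], 0.85)]
t 3.1 tcp [ 0.497  -0.3059  0.3522] rot [ 3.1416e+00 -1.0000e-04 -1.8396e+00] F [-0.4  0.1  0.4] w 0.0876 gf 0.0
dx,dy,dz [-0.315   0.0836  0.0022]
twist -0.007
```

Call:
move_arm(increments=[{"dx": -0.03,"dy": 0.009,"dz": 0,"twist": 0,"jaw": 1},{"dx": -0.03,"dy": 0.009,"dz": 0,"twist": 0,"jaw": 1},{"dx": -0.03,"dy": 0.009,"dz": 0,"twist": 0,"jaw": 1},{"dx": -0.03,"dy": 0.009,"dz": 0,"twist": 0,"jaw": 1},{"dx": -0.03,"dy": 0.009,"dz": 0,"twist": 0,"jaw": 1},{"dx": -0.03,"dy": 0.009,"dz": 0,"twist": 0,"jaw": 1},{"dx": -0.03,"dy": 0.009,"dz": 0,"twist": 0,"jaw": 1},{"dx": -0.03,"dy": 0.009,"dz": 0,"twist": 0,"jaw": 1},{"dx": -0.03,"dy": 0.009,"dz": 0,"twist": 0,"jaw": 1},{"dx": 0,"dy": 0,"dz": 0,"twist": 0,"jaw": 1}])

```text
t: 3.93
eef_pos: [0.4907, -0.0215, 0.3525]
ee_rot: [-3.141, 0.001, -1.839]
force: [-0.8, -0.2, -0.6]
width: 0.0876
gripper_force: 0.0
```

```bash
python3 -c "
from h import *
look('wrist',['rheostat','rheostat_grip','tray','tray_empty'],'w_rheo')
goto([.5,.02,.35],np.radians(-105))"
```

```text
wrist rheostat [([0.5422, 0.0153, 0.0002], 0.92)]
wrist rheostat_grip [([0.5067, 0.0207, 0.1377], 0.57)]
wrist tray [([0.4958, 0.2948, 0.0002], 0.94), ([0.5386, 0.0148, -0.0007], 0.16)]
wrist tray_empty [([0.7053, -0.2019, 0.0025], 0.34)]
t 4.18 tcp [ 0.4908 -0.0252  0.3522] rot [-3.1416e+00 -1.0000e-04 -1.8415e+00] F [0.5 0.  0.6] w 0.0877 gf 0.0
dx,dy,dz [-0.046   0.0032  0.0022]
twist -0.0089
```

View pics/w_rheo.png

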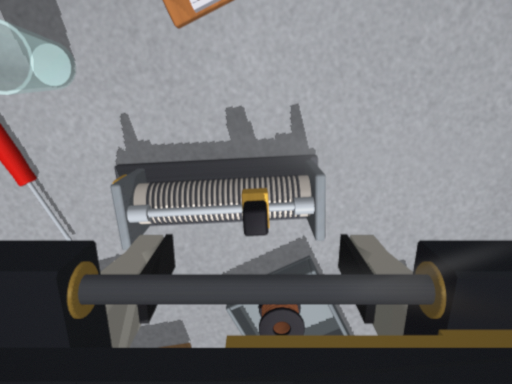

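View pics/w_stand.png

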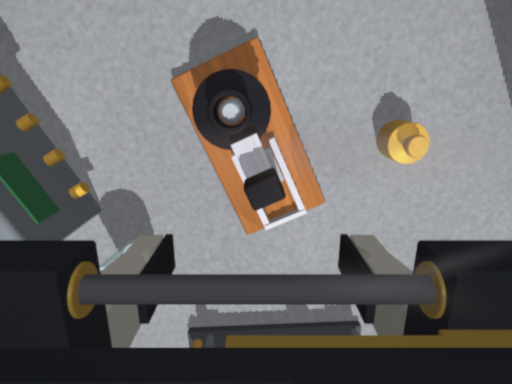

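The first picture shows the rheostat with its black grip at about (256,218), base rear edge running from (117,165) to (317,157), and brass terminals at the left end. The second shows the lock grip at (264,188), the coil at (231,110), and the stand's base corners at (173,79), (258,38), (324,202) and (248,234). I'll back-project those points.

```bash
cat >> h.py <<'E'
def bp(K,T,uv,z):
    r=T[:3,:3]@np.linalg.solve(K,[*uv,1.]);c=T[:3,3];return (c+r*(z-c[2])/r[2])
E
python3 -c "
from h import *
K=arm.camera_info('wrist')['K'];T=arm.camera_info('wrist')['extrinsics'];print(T.round(3).tolist())
a,b=bp(K,T,(117,165),.014),bp(K,T,(317,157),.014);d=a-b
print('rheo edge',a,b,np.hypot(*d[:2]),np.degrees(np.arctan2(d[1],d[0])))
a,b=bp(K,T,(136,214),.09),bp(K,T,(308,205),.09);d=a-b;print('rod ang',np.degrees(np.arctan2(d[1],d[0])))
print('grip',bp(K,T,(256,218),.134))
# stand picture: shift camera
s=arm.get_state();T2=T.copy();T2[:3,3]+=np.array([.4985,-.3035,.3523])-s['eef_pos']
P=[bp(K,T2,p,.018)[:2] for p in[(173,79),(258,38),(324,202),(248,234)]];print(np.round(P,4),np.mean(P,0))
for i,j in((1,2),(0,3)):
  d=P[j]-P[i];print(np.hypot(*d),np.degrees(np.arctan2(d[1],d[0])))
# top camera rheostat check: terminal tops
K,T=[arm.camera_info('top')[k] for k in('K','extrinsics')]
print('terms',bp(K,T,(256,151),.05)[:2],bp(K,T,(276,155),.05)[:2])
"
```

```text
[[-0.963, 0.257, 0.078, 0.47], [0.268, 0.922, 0.281, -0.1], [0.0, 0.291, -0.957, 0.444], [0.0, 0.0, 0.0, 1.0]]
rheo edge [ 0.67301592 -0.06461963  0.014     ] [ 0.41300004 -0.00344141  0.014     ] 0.26711614423614366 -13.240103960242612
rod ang -12.393089402549213
grip [0.50191472 0.01394338 0.134     ]
[[ 0.5709 -0.4248]
 [ 0.458  -0.4411]
 [ 0.4255 -0.2192]
 [ 0.539  -0.2014]] [ 0.49833381 -0.32161725]
0.22433623006963507 98.33655774499805
0.22574818362378765 98.13796158018373
terms [0.67823988 0.00906108] [ 0.66687553 -0.04643169]
```

```bash
python3 -c "
from h import *
goto([.502,.021,.17],np.radians(-103))"
```

```text
t 4.18 tcp [ 0.4908 -0.0252  0.3522] rot [-3.1416e+00 -1.0000e-04 -1.8415e+00] F [0.5 0.  0.6] w 0.0877 gf 0.0
dx,dy,dz [-0.0475  0.0015  0.1822]
twist -0.0438
```

Call:
move_arm(increments=[{"dx": -0.024,"dy": 0.001,"dz": 0,"twist": 0,"jaw": 0.4},{"dx": -0.0235,"dy": 0,"dz": 0,"twist": 0,"jaw": 0.4},{"dx": 0,"dy": 0,"dz": 0.03,"twist": -0.044,"jaw": 0.4},{"dx": 0,"dy": 0,"dz": 0.03,"twist": 0,"jaw": 0.4},{"dx": 0,"dy": 0,"dz": 0.03,"twist": 0,"jaw": 0.4},{"dx": 0,"dy": 0,"dz": 0.03,"twist": 0,"jaw": 0.4},{"dx": 0,"dy": 0,"dz": 0,"twist": 0,"jaw": 0.4},{"dx": 0,"dy": 0,"dz": 0,"twist": 0,"jaw": 0.4}])

```text
t: 4.85
eef_pos: [0.5021, 0.0208, 0.2316]
ee_rot: [3.139, -0.002, -1.797]
force: [0.2, 1.3, 1.2]
width: 0.0615
gripper_force: 0.0
```

```bash
python3 -c "
from h import *
look('wrist',['rheostat_grip'],'w_g')
look('scene',['rheostat_grip'])
goto([.502,.021,.17],np.radians(-103))"
```

```text
wrist rheostat_grip [([0.5056, 0.0205, 0.1352], 0.73)]
scene rheostat_grip [([0.5004, 0.0216, 0.1308], 0.48)]
t 5.05 tcp [0.5036 0.0221 0.2342] rot [-3.1387e+00  1.7000e-03 -1.7962e+00] F [-0.7  0.1  0.6] w 0.0611 gf 0.0
dx,dy,dz [0.0014 0.0013 0.0642]
twist 0.0015
```

View pics/w_g.png

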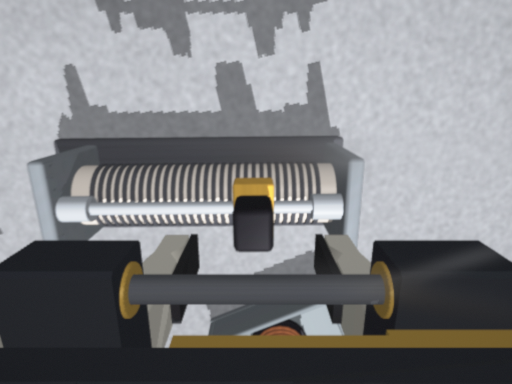

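The grip at (254,222) sits midway between the fingers, and the rod is level in the picture, so the yaw is right. I'll descend and close.

Call:
move_arm(increments=[{"dx": 0,"dy": 0,"dz": 0.032,"twist": 0,"jaw": 0.4},{"dx": 0,"dy": 0,"dz": 0.032,"twist": 0,"jaw": 0.4},{"dx": 0,"dy": 0,"dz": 0,"twist": 0,"jaw": 0.4},{"dx": 0,"dy": 0,"dz": 0,"twist": 0,"jaw": -1},{"dx": 0,"dy": 0,"dz": 0,"twist": 0,"jaw": -1},{"dx": 0,"dy": 0,"dz": 0,"twist": 0,"jaw": -1},{"dx": 0,"dy": 0,"dz": 0,"twist": 0,"jaw": -1},{"dx": 0,"dy": 0,"dz": 0,"twist": 0,"jaw": -1}], force=12)

```text
t: 5.72
eef_pos: [0.5031, 0.0224, 0.1695]
ee_rot: [-3.14, 0.001, -1.796]
force: [-0.5, 0.3, 0.2]
width: 0.0335
gripper_force: 0.0
```

Call:
move_arm(increments=[{"dx": 0,"dy": 0,"dz": 0,"twist": 0,"jaw": -1},{"dx": 0,"dy": 0,"dz": 0,"twist": 0,"jaw": -1},{"dx": 0,"dy": 0,"dz": 0,"twist": 0,"jaw": -1},{"dx": 0,"dy": -0.015,"dz": 0,"twist": 0,"jaw": -1},{"dx": 0,"dy": -0.015,"dz": 0,"twist": 0,"jaw": -1},{"dx": 0,"dy": -0.015,"dz": 0,"twist": 0,"jaw": -1},{"dx": 0,"dy": -0.015,"dz": 0,"twist": 0,"jaw": -1},{"dx": 0,"dy": -0.015,"dz": 0,"twist": 0,"jaw": -1},{"dx": 0,"dy": -0.015,"dz": 0,"twist": 0,"jaw": -1},{"dx": 0,"dy": 0,"dz": 0,"twist": 0,"jaw": -1}])

```text
t: 6.55
eef_pos: [0.5934, 0.0022, 0.169]
ee_rot: [-3.139, 0.001, -1.795]
force: [2.7, 1.7, 5.4]
width: 0.0258
gripper_force: 12.0
```

Call:
move_arm(increments=[{"dx": 0,"dy": -0.006,"dz": 0,"twist": 0,"jaw": -1},{"dx": 0,"dy": -0.006,"dz": 0,"twist": 0,"jaw": -1},{"dx": 0,"dy": 0,"dz": 0,"twist": 0,"jaw": -1}])

```text
t: 6.8
eef_pos: [0.6038, -0.0, 0.1691]
ee_rot: [-3.139, 0.001, -1.795]
force: [1.9, 1.4, 2.9]
width: 0.0258
gripper_force: 12.0
```

Call:
move_arm(increments=[{"dx": 0,"dy": -0.004,"dz": 0,"twist": 0,"jaw": -1},{"dx": 0,"dy": 0,"dz": 0,"twist": 0,"jaw": -1}])

```text
t: 6.97
eef_pos: [0.6072, -0.0009, 0.1691]
ee_rot: [-3.139, 0.001, -1.795]
force: [0.4, 3.2, 4.6]
width: 0.0259
gripper_force: 12.0
```

Call:
move_arm(increments=[{"dx": 0,"dy": -0.004,"dz": 0,"twist": 0,"jaw": -1},{"dx": 0,"dy": 0,"dz": 0,"twist": 0,"jaw": -1}])

```text
t: 7.13
eef_pos: [0.6109, -0.0017, 0.1691]
ee_rot: [-3.14, 0.001, -1.795]
force: [0.5, 3.3, 5.6]
width: 0.0257
gripper_force: 12.0
```

Call:
move_arm(increments=[{"dx": 0,"dy": -0.003,"dz": 0,"twist": 0,"jaw": -1},{"dx": 0,"dy": 0,"dz": 0,"twist": 0,"jaw": -1}])

```text
t: 7.3
eef_pos: [0.6118, -0.0022, 0.1687]
ee_rot: [3.14, 0.001, -1.796]
force: [-7.7, 6.7, 10.3]
width: 0.026
gripper_force: 12.0
```

Call:
move_arm(increments=[{"dx": 0,"dy": -0.003,"dz": 0,"twist": 0,"jaw": -1},{"dx": 0,"dy": 0,"dz": 0,"twist": 0,"jaw": -1}])

```text
t: 7.47
eef_pos: [0.6121, -0.0029, 0.1679]
ee_rot: [3.134, -0.001, -1.796]
force: [-16.1, 10.0, 14.3]
width: 0.026
gripper_force: 12.0
```

Call:
move_arm(increments=[{"dx": 0,"dy": -0.003,"dz": 0,"twist": 0,"jaw": -1},{"dx": 0,"dy": 0,"dz": 0,"twist": 0,"jaw": -1}])

```text
t: 7.63
eef_pos: [0.6136, -0.0036, 0.1675]
ee_rot: [3.132, -0.002, -1.797]
force: [-21.3, 12.3, 17.1]
width: 0.0286
gripper_force: 12.0
```

The stop has been reached: the force rose and x stands at 0.612, where about 0.61 was expected. I'll ease off, open and lift.

Call:
move_arm(increments=[{"dx": 0,"dy": 0.004,"dz": 0,"twist": 0,"jaw": -1},{"dx": 0,"dy": 0,"dz": 0,"twist": 0,"jaw": 0.2},{"dx": 0,"dy": 0.003,"dz": 0,"twist": 0,"jaw": 0.2},{"dx": 0,"dy": 0,"dz": 0,"twist": 0,"jaw": 0.2},{"dx": 0,"dy": 0,"dz": 0,"twist": 0,"jaw": 0.2},{"dx": 0,"dy": 0,"dz": 0,"twist": 0,"jaw": 0.2},{"dx": 0,"dy": 0,"dz": -0.03,"twist": 0,"jaw": 0.2},{"dx": 0,"dy": 0,"dz": -0.03,"twist": 0,"jaw": 0.2},{"dx": 0,"dy": 0,"dz": -0.03,"twist": 0,"jaw": 0.2},{"dx": 0,"dy": 0,"dz": -0.03,"twist": 0,"jaw": 0.2}])

```text
t: 8.47
eef_pos: [0.6116, -0.0031, 0.2894]
ee_rot: [3.141, -0.0, -1.796]
force: [0.9, -0.6, 0.4]
width: 0.0524
gripper_force: 0.0
```

```bash
python3 -c "
from h import *
look('top',['rheostat_grip','lock_grip'])
look('scene',['rheostat_grip'])
look('wrist',['rheostat_grip'],'w_r2')
goto([.497,-.288,.25],np.radians(-171))"
```

```text
top rheostat_grip [([0.606, -0.0005, 0.1361], 0.45)]
top lock_grip [([0.4966, -0.2852, 0.1392], 0.95), ([0.6077, -0.0027, 0.137], 0.35)]
scene rheostat_grip [([0.6094, -0.0004, 0.1302], 0.47), ([0.4929, 0.2917, -0.0], 0.24)]
wrist rheostat_grip [([0.6086, -0.0045, 0.1367], 0.89)]
t 8.82 tcp [ 0.6111 -0.003   0.2868] rot [ 3.1396e+00 -8.0000e-04 -1.7961e+00] F [ 0.2 -1.  -0.7] w 0.0529 gf 0.0
dx,dy,dz [0.3033 0.0476 0.0368]
twist 1.1885
```

View pics/w_r2.png

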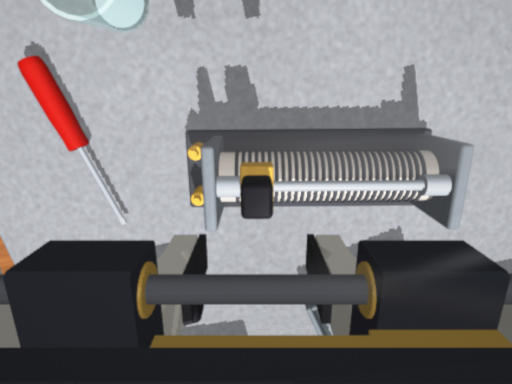

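The contact at (257,190) now rests against the rod's bushing beside the brass terminals. Next is the lock.

Call:
move_arm(increments=[{"dx": 0,"dy": 0,"dz": 0,"twist": -0.12,"jaw": 0.4},{"dx": 0,"dy": 0,"dz": 0,"twist": -0.12,"jaw": 0.4},{"dx": 0,"dy": 0,"dz": 0,"twist": -0.12,"jaw": 0.4},{"dx": 0.0296,"dy": 0.0173,"dz": 0,"twist": -0.017,"jaw": 0.4},{"dx": 0.0296,"dy": 0.0173,"dz": 0,"twist": 0,"jaw": 0.4},{"dx": 0.0296,"dy": 0.0173,"dz": 0,"twist": 0,"jaw": 0.4},{"dx": 0.0296,"dy": 0.0173,"dz": 0,"twist": 0,"jaw": 0.4},{"dx": 0.0296,"dy": 0.0173,"dz": 0,"twist": 0,"jaw": 0.4},{"dx": 0.0296,"dy": 0.0173,"dz": 0,"twist": 0,"jaw": 0.4},{"dx": 0.0296,"dy": 0.0173,"dz": 0,"twist": 0,"jaw": 0.4},{"dx": 0.0296,"dy": 0.0173,"dz": 0,"twist": 0,"jaw": 0.4},{"dx": 0.0296,"dy": 0.0173,"dz": 0,"twist": 0,"jaw": 0.4}])

```text
t: 9.82
eef_pos: [0.4963, -0.2909, 0.287]
ee_rot: [3.14, 0.001, -1.419]
force: [0.8, 0.4, -0.3]
width: 0.0615
gripper_force: 0.0
```

```bash
python3 -c "
from h import *
look('wrist',['lock_grip','coil','stand'],'w_l')
goto([.497,-.29,.172],np.radians(-81.3))"
```

```text
wrist lock_grip [([0.4967, -0.2879, 0.1338], 0.82)]
wrist coil [([0.5095, -0.3716, 0.015], 0.63)]
wrist stand [([0.5009, -0.3225, 0.0031], 0.84)]
t 10.02 tcp [ 0.4967 -0.2904  0.2869] rot [ 3.1396e+00  9.0000e-04 -1.4212e+00] F [0.6 0.  0.3] w 0.0613 gf 0.0
dx,dy,dz [-0.0003 -0.0004  0.1149]
twist -0.0022
```

View pics/w_l.png

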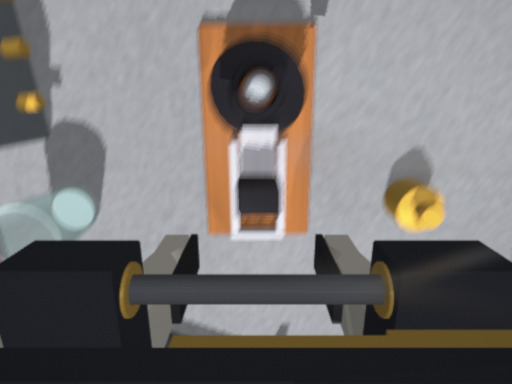

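The stand is straight in the picture and the lock grip at (257,196) is centred between the fingers. I'll descend, grip and pull.

Call:
move_arm(increments=[{"dx": 0,"dy": 0,"dz": 0.03,"twist": 0,"jaw": 0.4},{"dx": 0,"dy": 0,"dz": 0.03,"twist": 0,"jaw": 0.4},{"dx": 0,"dy": 0,"dz": 0.03,"twist": 0,"jaw": 0.4},{"dx": 0,"dy": 0,"dz": 0.025,"twist": 0,"jaw": 0.4},{"dx": 0,"dy": 0,"dz": 0,"twist": 0,"jaw": 0.4},{"dx": 0,"dy": 0,"dz": 0,"twist": 0,"jaw": -1},{"dx": 0,"dy": 0,"dz": 0,"twist": 0,"jaw": -1},{"dx": 0,"dy": 0,"dz": 0,"twist": 0,"jaw": -1},{"dx": 0,"dy": 0,"dz": 0,"twist": 0,"jaw": -1},{"dx": 0,"dy": 0,"dz": 0,"twist": 0,"jaw": -1},{"dx": 0,"dy": 0,"dz": 0,"twist": 0,"jaw": -1}], force=20)

```text
t: 10.93
eef_pos: [0.4968, -0.2898, 0.1747]
ee_rot: [3.141, -0.001, -1.419]
force: [-4.5, 0.4, 5.9]
width: 0.0361
gripper_force: 20.0
```

Call:
move_arm(increments=[{"dx": 0,"dy": 0,"dz": 0,"twist": 0,"jaw": -1},{"dx": 0,"dy": 0,"dz": 0,"twist": 0,"jaw": -1},{"dx": -0.01,"dy": 0,"dz": 0,"twist": 0,"jaw": -1},{"dx": -0.01,"dy": 0,"dz": 0,"twist": 0,"jaw": -1},{"dx": -0.01,"dy": 0,"dz": 0,"twist": 0,"jaw": -1},{"dx": -0.01,"dy": 0,"dz": 0,"twist": 0,"jaw": -1},{"dx": 0,"dy": 0,"dz": 0,"twist": 0,"jaw": -1}])

```text
t: 11.52
eef_pos: [0.4904, -0.2493, 0.1747]
ee_rot: [3.141, -0.0, -1.418]
force: [-5.1, 1.0, 6.4]
width: 0.0357
gripper_force: 20.0
```

Call:
move_arm(increments=[{"dx": -0.004,"dy": 0,"dz": 0,"twist": 0,"jaw": -1},{"dx": 0,"dy": 0,"dz": 0,"twist": 0,"jaw": -1}])

```text
t: 11.68
eef_pos: [0.4899, -0.246, 0.1746]
ee_rot: [3.141, -0.0, -1.418]
force: [-6.0, 0.5, 7.2]
width: 0.0361
gripper_force: 20.0
```

Call:
move_arm(increments=[{"dx": -0.004,"dy": 0,"dz": 0,"twist": 0,"jaw": -1},{"dx": 0,"dy": 0,"dz": 0,"twist": 0,"jaw": -1}])

```text
t: 11.85
eef_pos: [0.4895, -0.2438, 0.1747]
ee_rot: [3.141, -0.003, -1.418]
force: [-4.7, -11.1, 1.9]
width: 0.036
gripper_force: 20.0
```

Call:
move_arm(increments=[{"dx": -0.003,"dy": 0,"dz": 0,"twist": 0,"jaw": -1},{"dx": 0,"dy": 0,"dz": 0,"twist": 0,"jaw": -1}])

```text
t: 12.02
eef_pos: [0.4893, -0.2422, 0.1748]
ee_rot: [3.141, -0.005, -1.418]
force: [-2.9, -20.7, -0.9]
width: 0.0362
gripper_force: 20.0
```

Call:
move_arm(increments=[{"dx": -0.003,"dy": 0,"dz": 0,"twist": 0,"jaw": -1},{"dx": 0,"dy": 0,"dz": 0,"twist": 0,"jaw": -1}])

```text
t: 12.18
eef_pos: [0.489, -0.2399, 0.175]
ee_rot: [3.141, -0.006, -1.418]
force: [-3.2, -24.7, -1.9]
width: 0.0361
gripper_force: 20.0
```

```bash
python3 -c "
from h import *
look('wrist',['lock_grip','coil'],'w_l2')
goto([.5095,-.3725,.30],np.radians(-81.3))"
```

```text
wrist lock_grip [([0.4894, -0.2464, 0.1368], 0.78)]
wrist coil [([0.5112, -0.3688, 0.0158], 0.68)]
t 12.33 tcp [ 0.489  -0.2399  0.175 ] rot [ 3.1409 -0.0055 -1.418 ] F [ -2.8 -24.   -1.6] w 0.0358 gf 20.0
dx,dy,dz [ 1.342e-01 -1.000e-04 -1.250e-01]
twist 0.001
```

View pics/w_l2.png

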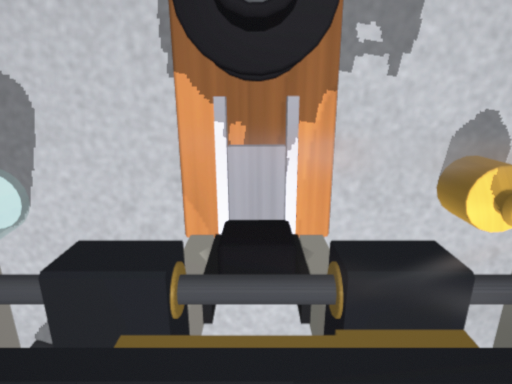

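The lock grip is at its stop: the arm is clear of the flange, and further pulling only slipped the pads. I'll release it and go over the coil.

Call:
move_arm(increments=[{"dx": 0.004,"dy": 0,"dz": 0,"twist": 0,"jaw": 0},{"dx": 0,"dy": 0,"dz": 0,"twist": 0,"jaw": 0.6},{"dx": 0,"dy": 0,"dz": 0,"twist": 0,"jaw": 1},{"dx": 0,"dy": 0,"dz": 0,"twist": 0,"jaw": 1},{"dx": 0,"dy": 0,"dz": 0,"twist": 0,"jaw": 1},{"dx": 0,"dy": 0,"dz": -0.025,"twist": 0,"jaw": 1},{"dx": 0,"dy": 0,"dz": -0.025,"twist": 0,"jaw": 1},{"dx": 0,"dy": 0,"dz": -0.025,"twist": 0,"jaw": 1},{"dx": 0.033,"dy": 0,"dz": 0,"twist": 0,"jaw": 1},{"dx": 0.033,"dy": 0,"dz": 0,"twist": 0,"jaw": 1},{"dx": 0.033,"dy": 0,"dz": 0,"twist": 0,"jaw": 1},{"dx": 0.033,"dy": 0,"dz": 0,"twist": 0,"jaw": 1}])

```text
t: 13.33
eef_pos: [0.5105, -0.3714, 0.2487]
ee_rot: [-3.141, -0.0, -1.417]
force: [1.2, 0.3, 0.5]
width: 0.0874
gripper_force: 0.0
```

```bash
python3 -c "
from h import *
look('wrist',['coil'])
look('top',['coil','lock_grip'])
look('scene',['coil','lock_grip'])
goto([.5097,-.3715,.16],np.radians(-81.3))"
```

```text
wrist coil [([0.5105, -0.3703, 0.0165], 0.88), ([0.5023, -0.3241, 0.0019], 0.4)]
top coil []
top lock_grip [([0.4925, -0.2411, 0.1393], 0.74)]
scene coil [([0.51, -0.3722, 0.0175], 0.67)]
scene lock_grip [([0.5383, 0.0106, -0.0002], 0.65), ([0.4894, -0.241, 0.1364], 0.47)]
t 13.73 tcp [ 0.51   -0.3696  0.2484] rot [-3.1413  0.     -1.4176] F [ 0.1 -0.8  0.6] w 0.0877 gf 0.0
dx,dy,dz [0.0018 0.0006 0.0884]
twist 0.0014
```

Call:
move_arm(increments=[{"dx": 0.001,"dy": 0,"dz": 0.03,"twist": 0,"jaw": 1},{"dx": 0,"dy": 0,"dz": 0.03,"twist": 0,"jaw": 1},{"dx": 0,"dy": 0,"dz": 0.0285,"twist": 0,"jaw": 1},{"dx": 0,"dy": 0,"dz": 0,"twist": 0,"jaw": 1},{"dx": 0,"dy": 0,"dz": 0,"twist": 0,"jaw": -1},{"dx": 0,"dy": 0,"dz": 0,"twist": 0,"jaw": -1},{"dx": 0,"dy": 0,"dz": 0,"twist": 0,"jaw": -1},{"dx": 0,"dy": 0,"dz": 0,"twist": 0,"jaw": -1},{"dx": 0,"dy": 0,"dz": 0,"twist": 0,"jaw": -1},{"dx": 0,"dy": 0,"dz": 0,"twist": 0,"jaw": -1},{"dx": 0,"dy": 0,"dz": 0,"twist": 0,"jaw": -1},{"dx": 0,"dy": 0,"dz": 0,"twist": 0,"jaw": -1}], force=30)

```text
t: 14.73
eef_pos: [0.5099, -0.3717, 0.1601]
ee_rot: [3.142, -0.0, -1.419]
force: [-1.9, 0.3, 3.4]
width: 0.0438
gripper_force: 30.0
```

Call:
move_arm(increments=[{"dx": 0,"dy": 0,"dz": 0,"twist": 0,"jaw": -1},{"dx": 0,"dy": 0,"dz": -0.008,"twist": 0,"jaw": -1},{"dx": 0,"dy": 0,"dz": -0.012,"twist": 0,"jaw": -1},{"dx": 0,"dy": 0,"dz": 0,"twist": 0,"jaw": -1}])

```text
t: 15.07
eef_pos: [0.5111, -0.3721, 0.1821]
ee_rot: [-3.139, -0.002, -1.418]
force: [1.0, -0.4, -3.4]
width: 0.0438
gripper_force: 30.0
```

The wrist carries about 3.4 N, which is the coil's weight. I'll lift it clear and carry it over.

Call:
move_arm(increments=[{"dx": 0,"dy": 0,"dz": -0.02,"twist": 0,"jaw": -1},{"dx": 0,"dy": 0,"dz": -0.02,"twist": 0,"jaw": -1},{"dx": 0,"dy": 0,"dz": -0.025,"twist": 0,"jaw": -1},{"dx": 0,"dy": 0,"dz": -0.025,"twist": 0,"jaw": -1},{"dx": 0,"dy": 0,"dz": -0.025,"twist": 0,"jaw": -1},{"dx": 0,"dy": 0,"dz": -0.025,"twist": 0,"jaw": -1},{"dx": 0,"dy": 0,"dz": -0.02,"twist": 0,"jaw": -1},{"dx": -0.01,"dy": -0.001,"dz": 0,"twist": 0,"jaw": -1},{"dx": -0.02,"dy": -0.002,"dz": 0,"twist": 0,"jaw": -1},{"dx": -0.03,"dy": -0.003,"dz": 0,"twist": 0,"jaw": -1},{"dx": -0.03,"dy": -0.003,"dz": 0,"twist": 0,"jaw": -1},{"dx": -0.03,"dy": -0.003,"dz": 0,"twist": 0,"jaw": -1}])

```text
t: 16.07
eef_pos: [0.503, -0.2496, 0.3385]
ee_rot: [3.141, 0.001, -1.42]
force: [1.0, 1.4, -3.2]
width: 0.0436
gripper_force: 30.0
```

Call:
move_arm(increments=[{"dx": -0.03,"dy": -0.0035,"dz": 0,"twist": 0,"jaw": -1},{"dx": -0.03,"dy": -0.0035,"dz": 0,"twist": 0,"jaw": -1},{"dx": -0.03,"dy": -0.0035,"dz": 0,"twist": 0,"jaw": -1},{"dx": -0.03,"dy": -0.0035,"dz": 0,"twist": 0,"jaw": -1},{"dx": -0.03,"dy": -0.0035,"dz": 0,"twist": 0,"jaw": -1},{"dx": -0.03,"dy": -0.0035,"dz": 0,"twist": 0,"jaw": -1},{"dx": -0.03,"dy": -0.0035,"dz": 0,"twist": 0,"jaw": -1},{"dx": -0.03,"dy": -0.0035,"dz": 0,"twist": 0,"jaw": -1},{"dx": -0.03,"dy": -0.0035,"dz": 0,"twist": 0,"jaw": -1},{"dx": -0.03,"dy": -0.0035,"dz": 0,"twist": 0,"jaw": -1},{"dx": -0.03,"dy": -0.0035,"dz": 0,"twist": 0,"jaw": -1},{"dx": -0.03,"dy": -0.0035,"dz": 0,"twist": 0,"jaw": -1}])

```text
t: 17.07
eef_pos: [0.4897, 0.1126, 0.339]
ee_rot: [3.141, 0.0, -1.419]
force: [1.3, -0.6, -4.6]
width: 0.0439
gripper_force: 30.0
```

```bash
python3 -c "
from h import *
look('wrist',['tray','tray_empty'])
look('scene',['tray_empty'])
look('top',['tray_empty','rheostat_grip'])
goto([.481,.361,.3])"
```

```text
wrist tray []
wrist tray_empty [([0.4825, 0.3628, 0.0066], 0.76)]
scene tray_empty [([0.4821, 0.3622, 0.0065], 0.65), ([0.3169, -0.277, 0.0033], 0.18)]
top tray_empty []
top rheostat_grip [([0.6069, -0.0021, 0.1348], 0.74)]
t 17.47 tcp [0.4906 0.1103 0.3395] rot [ 3.1413 -0.     -1.4198] F [ 0.8 -0.4 -4.1] w 0.0437 gf 30.0
dx,dy,dz [-0.2493 -0.0282  0.0395]
```

Call:
move_arm(increments=[{"dx": -0.028,"dy": -0.0032,"dz": 0,"twist": 0,"jaw": -1},{"dx": -0.028,"dy": -0.0032,"dz": 0,"twist": 0,"jaw": -1},{"dx": -0.028,"dy": -0.0032,"dz": 0,"twist": 0,"jaw": -1},{"dx": -0.028,"dy": -0.0032,"dz": 0,"twist": 0,"jaw": -1},{"dx": -0.028,"dy": -0.0032,"dz": 0,"twist": 0,"jaw": -1},{"dx": -0.028,"dy": -0.0032,"dz": 0,"twist": 0,"jaw": -1},{"dx": -0.028,"dy": -0.0032,"dz": 0,"twist": 0,"jaw": -1},{"dx": -0.028,"dy": -0.0032,"dz": 0,"twist": 0,"jaw": -1},{"dx": -0.018,"dy": -0.0024,"dz": 0,"twist": 0,"jaw": -1},{"dx": -0.008,"dy": -0.001,"dz": 0.02,"twist": 0,"jaw": -1},{"dx": 0,"dy": 0,"dz": 0.03,"twist": 0,"jaw": -1},{"dx": 0,"dy": 0,"dz": 0.02,"twist": 0,"jaw": -1}])

```text
t: 18.47
eef_pos: [0.4813, 0.3621, 0.2673]
ee_rot: [3.14, -0.001, -1.42]
force: [0.5, -1.1, -5.1]
width: 0.0436
gripper_force: 30.0
```

```bash
python3 -c "
from h import *
look('wrist',['tray_empty'],'w_t')
look('top',['coil','tray_empty'])
look('scene',['coil','tray_empty'],'s_t')
goto([.482,.362,.152])"
```

```text
wrist tray_empty []
top coil [([0.4777, 0.36, 0.1216], 0.69)]
top tray_empty [([0.4815, 0.3625, 0.0068], 0.81)]
scene coil [([0.4849, 0.3649, 0.1293], 0.74)]
scene tray_empty [([0.4788, 0.3599, 0.005], 0.66)]
t 18.87 tcp [0.4823 0.3628 0.2716] rot [-3.1393e+00  2.0000e-03 -1.4191e+00] F [-0.2  0.  -4. ] w 0.044 gf 30.0
dx,dy,dz [0.0008 0.0004 0.1196]
```

View pics/w_t.png

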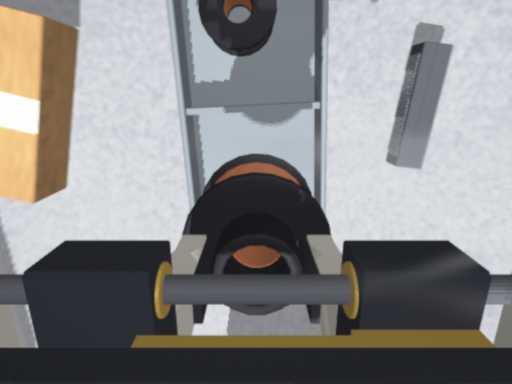

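The coil hangs upright over the middle of the empty compartment, with the divider at (255,107) well clear. I'll lower it in small final steps.

Call:
move_arm(increments=[{"dx": 0,"dy": 0,"dz": 0.02,"twist": 0,"jaw": -1},{"dx": 0,"dy": 0,"dz": 0.025,"twist": 0,"jaw": -1},{"dx": 0,"dy": 0,"dz": 0.025,"twist": 0,"jaw": -1},{"dx": 0,"dy": 0,"dz": 0.02,"twist": 0,"jaw": -1},{"dx": 0,"dy": 0,"dz": 0.015,"twist": 0,"jaw": -1},{"dx": 0,"dy": 0,"dz": 0.01,"twist": 0,"jaw": -1},{"dx": 0,"dy": 0,"dz": 0,"twist": 0,"jaw": -1},{"dx": 0,"dy": 0,"dz": 0,"twist": 0,"jaw": -1}])

```text
t: 19.53
eef_pos: [0.482, 0.3629, 0.1554]
ee_rot: [-3.141, 0.0, -1.419]
force: [0.3, 0.2, -4.7]
width: 0.0435
gripper_force: 30.0
```

Call:
move_arm(increments=[{"dx": 0,"dy": 0,"dz": 0.0025,"twist": 0,"jaw": -1},{"dx": 0,"dy": 0,"dz": 0.0025,"twist": 0,"jaw": -1},{"dx": 0,"dy": 0,"dz": 0,"twist": 0,"jaw": -1}])

```text
t: 19.78
eef_pos: [0.4817, 0.3628, 0.1502]
ee_rot: [-3.141, 0.001, -1.419]
force: [-1.0, -1.0, -3.9]
width: 0.0435
gripper_force: 30.0
```

Call:
move_arm(increments=[{"dx": 0,"dy": 0,"dz": 0.0015,"twist": 0,"jaw": -1},{"dx": 0,"dy": 0,"dz": 0,"twist": 0,"jaw": -1}])

```text
t: 19.95
eef_pos: [0.4818, 0.3628, 0.1485]
ee_rot: [-3.141, 0.001, -1.419]
force: [0.9, 0.4, -2.3]
width: 0.0437
gripper_force: 30.0
```

Call:
move_arm(increments=[{"dx": 0,"dy": 0,"dz": 0.001,"twist": 0,"jaw": -1},{"dx": 0,"dy": 0,"dz": 0,"twist": 0,"jaw": -1}])

```text
t: 20.12
eef_pos: [0.4818, 0.3633, 0.1482]
ee_rot: [-3.14, 0.001, -1.418]
force: [-2.5, 1.1, 3.5]
width: 0.0435
gripper_force: 30.0
```

Call:
move_arm(increments=[{"dx": 0,"dy": 0,"dz": 0.001,"twist": 0,"jaw": -1},{"dx": 0,"dy": 0,"dz": 0,"twist": 0,"jaw": -1}])

```text
t: 20.28
eef_pos: [0.4817, 0.3634, 0.1481]
ee_rot: [-3.14, 0.001, -1.418]
force: [-6.8, 0.2, 11.9]
width: 0.0437
gripper_force: 30.0
```

It has touched down. I'll release it and retreat upwards.

Call:
move_arm(increments=[{"dx": 0,"dy": 0,"dz": -0.0015,"twist": 0,"jaw": -1},{"dx": 0,"dy": 0,"dz": 0,"twist": 0,"jaw": 0.2},{"dx": 0,"dy": 0,"dz": 0,"twist": 0,"jaw": 0.6},{"dx": 0,"dy": 0,"dz": 0,"twist": 0,"jaw": 0.9},{"dx": 0,"dy": 0,"dz": 0,"twist": 0,"jaw": 0.9},{"dx": 0,"dy": 0,"dz": 0,"twist": 0,"jaw": 0.9},{"dx": 0,"dy": 0,"dz": -0.015,"twist": 0,"jaw": 0.9},{"dx": 0,"dy": 0,"dz": -0.03,"twist": 0,"jaw": 0.9},{"dx": 0,"dy": 0,"dz": -0.03,"twist": 0,"jaw": 0.9},{"dx": 0,"dy": 0,"dz": -0.03,"twist": 0,"jaw": 0.9},{"dx": 0,"dy": 0,"dz": -0.03,"twist": 0,"jaw": 0.9}])

```text
t: 21.2
eef_pos: [0.4815, 0.3623, 0.284]
ee_rot: [3.141, -0.0, -1.419]
force: [0.6, 0.5, 0.2]
width: 0.083
gripper_force: 0.0
```

```bash
python3 -c "
from h import *
look('wrist',['coil'])
look('scene',['coil','lock_grip','rheostat_grip'],'s_c')
goto([.4896,-.243,.28],np.radians(-81.3))"
```

```text
wrist coil [([0.4803, 0.3642, 0.0032], 0.87)]
scene coil [([0.5407, 0.0138, 0.0002], 0.36), ([0.4809, 0.3622, 0.0078], 0.2)]
scene lock_grip [([0.4917, -0.2394, 0.1346], 0.92)]
scene rheostat_grip [([0.6133, -0.0023, 0.1315], 0.51)]
t 21.5 tcp [0.4812 0.3622 0.2816] rot [ 3.1402e+00 -8.0000e-04 -1.4190e+00] F [ 0.3 -0.3 -0.7] w 0.083 gf 0.0
dx,dy,dz [0.5995 0.0832 0.0016]
twist -0.0001
```

View pics/s_c.png

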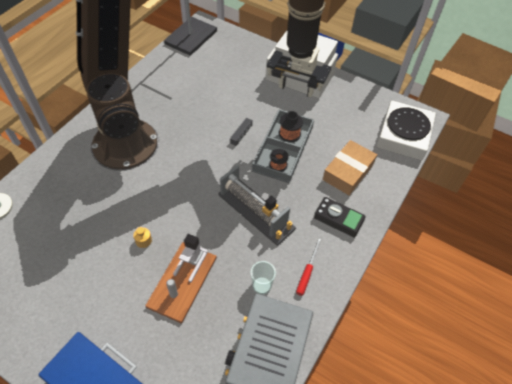

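The coil stands upright in the compartment at (289,125), the contact is at the terminal end (270,203), and the lock is open at (192,242). I'm going back to the lock.

Call:
move_arm(increments=[{"dx": 0.03,"dy": 0.0042,"dz": 0,"twist": 0,"jaw": 0.4},{"dx": 0.03,"dy": 0.0042,"dz": 0,"twist": 0,"jaw": 0.4},{"dx": 0.03,"dy": 0.0042,"dz": 0,"twist": 0,"jaw": 0.4},{"dx": 0.03,"dy": 0.0042,"dz": 0,"twist": 0,"jaw": 0.4},{"dx": 0.03,"dy": 0.0042,"dz": 0,"twist": 0,"jaw": 0.4},{"dx": 0.03,"dy": 0.0042,"dz": 0,"twist": 0,"jaw": 0.4},{"dx": 0.03,"dy": 0.0042,"dz": 0,"twist": 0,"jaw": 0.4},{"dx": 0.03,"dy": 0.0042,"dz": 0,"twist": 0,"jaw": 0.4},{"dx": 0.03,"dy": 0.0042,"dz": 0,"twist": 0,"jaw": 0.4},{"dx": 0.03,"dy": 0.0042,"dz": 0,"twist": 0,"jaw": 0.4}])

```text
t: 22.33
eef_pos: [0.4848, 0.058, 0.2814]
ee_rot: [3.139, -0.001, -1.419]
force: [0.6, 0.0, 0.2]
width: 0.0613
gripper_force: 0.0
```

Call:
move_arm(increments=[{"dx": 0.03,"dy": 0.0042,"dz": 0,"twist": 0,"jaw": 0.4},{"dx": 0.03,"dy": 0.0042,"dz": 0,"twist": 0,"jaw": 0.4},{"dx": 0.03,"dy": 0.0042,"dz": 0,"twist": 0,"jaw": 0.4},{"dx": 0.03,"dy": 0.0042,"dz": 0,"twist": 0,"jaw": 0.4},{"dx": 0.03,"dy": 0.0042,"dz": 0,"twist": 0,"jaw": 0.4},{"dx": 0.03,"dy": 0.0042,"dz": 0,"twist": 0,"jaw": 0.4},{"dx": 0.03,"dy": 0.0042,"dz": 0,"twist": 0,"jaw": 0.4},{"dx": 0.03,"dy": 0.0042,"dz": 0,"twist": 0,"jaw": 0.4},{"dx": 0.03,"dy": 0.0042,"dz": 0,"twist": 0,"jaw": 0.4},{"dx": 0.03,"dy": 0.0042,"dz": 0,"twist": 0,"jaw": 0.4},{"dx": 0,"dy": 0,"dz": 0,"twist": 0,"jaw": 0.4}])

```text
t: 23.25
eef_pos: [0.4887, -0.2469, 0.2808]
ee_rot: [3.138, 0.0, -1.422]
force: [0.4, 0.6, 1.0]
width: 0.0615
gripper_force: 0.0
```

```bash
python3 -c "
from h import *
look('wrist',['lock_grip'])
look('top',['lock_grip'])
goto([.4896,-.242,.174],np.radians(-81.3))"
```

```text
wrist lock_grip [([0.4887, -0.2451, 0.1357], 0.58)]
top lock_grip []
t 23.45 tcp [ 0.489  -0.2429  0.2816] rot [ 3.1398e+00  7.0000e-04 -1.4191e+00] F [-0.7  0.5  0.5] w 0.0615 gf 0.0
dx,dy,dz [-0.0008 -0.0007  0.1076]
twist -0.0002
```

Call:
move_arm(increments=[{"dx": 0,"dy": 0,"dz": 0.03,"twist": 0,"jaw": 0.4},{"dx": 0,"dy": 0,"dz": 0.03,"twist": 0,"jaw": 0.4},{"dx": 0,"dy": 0,"dz": 0.03,"twist": 0,"jaw": 0.4},{"dx": 0,"dy": 0,"dz": 0.0175,"twist": 0,"jaw": 0.4},{"dx": 0,"dy": 0,"dz": 0,"twist": 0,"jaw": 0.4},{"dx": 0,"dy": 0,"dz": 0,"twist": 0,"jaw": -1},{"dx": 0,"dy": 0,"dz": 0,"twist": 0,"jaw": -1},{"dx": 0,"dy": 0,"dz": 0,"twist": 0,"jaw": -1},{"dx": 0,"dy": 0,"dz": 0,"twist": 0,"jaw": -1},{"dx": 0,"dy": 0,"dz": 0,"twist": 0,"jaw": -1},{"dx": 0,"dy": 0,"dz": 0,"twist": 0,"jaw": -1},{"dx": 0,"dy": 0,"dz": 0,"twist": 0,"jaw": -1}], force=20)

```text
t: 24.45
eef_pos: [0.4893, -0.2434, 0.1764]
ee_rot: [-3.141, -0.0, -1.418]
force: [-3.2, 1.3, 5.7]
width: 0.036
gripper_force: 20.0
```

Call:
move_arm(increments=[{"dx": 0.01,"dy": 0,"dz": 0,"twist": 0,"jaw": -1},{"dx": 0.01,"dy": 0,"dz": 0,"twist": 0,"jaw": -1},{"dx": 0.01,"dy": 0,"dz": 0,"twist": 0,"jaw": -1},{"dx": 0.01,"dy": 0,"dz": 0,"twist": 0,"jaw": -1},{"dx": 0,"dy": 0,"dz": 0,"twist": 0,"jaw": -1}])

```text
t: 24.87
eef_pos: [0.4959, -0.2848, 0.1765]
ee_rot: [-3.141, -0.002, -1.419]
force: [-2.8, -1.8, 6.2]
width: 0.0355
gripper_force: 20.0
```

Call:
move_arm(increments=[{"dx": 0.004,"dy": 0,"dz": 0,"twist": 0,"jaw": -1},{"dx": 0,"dy": 0,"dz": 0,"twist": 0,"jaw": -1}])

```text
t: 25.03
eef_pos: [0.4964, -0.2881, 0.1765]
ee_rot: [-3.141, -0.001, -1.419]
force: [-1.2, -2.4, 5.0]
width: 0.0354
gripper_force: 20.0
```

Call:
move_arm(increments=[{"dx": 0.004,"dy": 0,"dz": 0,"twist": 0,"jaw": -1},{"dx": 0,"dy": 0,"dz": 0,"twist": 0,"jaw": -1}])

```text
t: 25.2
eef_pos: [0.497, -0.2918, 0.1764]
ee_rot: [-3.141, -0.001, -1.419]
force: [-1.6, -2.8, 4.8]
width: 0.0357
gripper_force: 20.0
```

Call:
move_arm(increments=[{"dx": 0.003,"dy": 0,"dz": 0,"twist": 0,"jaw": -1},{"dx": 0,"dy": 0,"dz": 0,"twist": 0,"jaw": -1}])

```text
t: 25.37
eef_pos: [0.4972, -0.2932, 0.1764]
ee_rot: [-3.141, 0.001, -1.419]
force: [-3.9, 8.4, 10.1]
width: 0.0357
gripper_force: 20.0
```

Call:
move_arm(increments=[{"dx": 0.003,"dy": 0,"dz": 0,"twist": 0,"jaw": -1},{"dx": 0,"dy": 0,"dz": 0,"twist": 0,"jaw": -1}])

```text
t: 25.53
eef_pos: [0.4974, -0.2948, 0.1761]
ee_rot: [-3.141, 0.003, -1.419]
force: [-2.7, 17.1, 11.9]
width: 0.0359
gripper_force: 20.0
```

Call:
move_arm(increments=[{"dx": 0.002,"dy": 0,"dz": 0,"twist": 0,"jaw": -1},{"dx": 0,"dy": 0,"dz": 0,"twist": 0,"jaw": -1}])

```text
t: 25.7
eef_pos: [0.4976, -0.2961, 0.1758]
ee_rot: [-3.141, 0.004, -1.419]
force: [-2.2, 21.8, 11.9]
width: 0.0358
gripper_force: 20.0
```

Call:
move_arm(increments=[{"dx": 0,"dy": 0,"dz": 0,"twist": 0,"jaw": 0.4},{"dx": 0,"dy": 0,"dz": 0,"twist": 0,"jaw": 0.4},{"dx": 0,"dy": 0,"dz": 0,"twist": 0,"jaw": 0.4},{"dx": 0,"dy": 0,"dz": 0,"twist": 0,"jaw": 0.4},{"dx": 0,"dy": 0,"dz": 0,"twist": 0,"jaw": 0.4},{"dx": 0,"dy": 0,"dz": -0.03,"twist": 0,"jaw": 0.4},{"dx": 0,"dy": 0,"dz": -0.03,"twist": 0,"jaw": 0.4},{"dx": 0,"dy": 0,"dz": -0.03,"twist": 0,"jaw": 0.4},{"dx": 0,"dy": 0,"dz": -0.03,"twist": 0,"jaw": 0.4},{"dx": 0,"dy": 0,"dz": 0,"twist": 0,"jaw": 0.4}])

```text
t: 26.53
eef_pos: [0.5, -0.3001, 0.3019]
ee_rot: [-3.133, -0.006, -1.418]
force: [0.9, -0.3, 1.3]
width: 0.0613
gripper_force: 0.0
```

```bash
python3 -c "
from h import *
look('wrist',['lock_grip'],'w_end')
look('scene',['lock_grip','rheostat_grip','coil','yoke','weight','meter','beaker','small_coil'])
look('top',['coil','lock_grip'])
goto()"
```

```text
wrist lock_grip [([0.4987, -0.2956, 0.1365], 0.77)]
scene lock_grip [([0.4968, -0.2918, 0.1374], 0.79)]
scene rheostat_grip [([0.6117, -0.0011, 0.1286], 0.61)]
scene coil [([0.4815, 0.3646, 0.0058], 0.69), ([0.8003, -0.0715, 0.0033], 0.53)]
scene yoke [([0.3307, 0.2675, -0.0013], 0.6), ([0.318, -0.2792, 0.0008], 0.35)]
scene weight [([0.3169, -0.2751, 0.0024], 0.53)]
scene meter [([0.8017, 0.1362, -0.0016], 0.62)]
scene beaker [([0.7125, -0.1987, 0.0001], 0.71)]
scene small_coil [([0.5196, 0.2135, 0.0089], 0.6)]
top coil [([0.4798, 0.3647, 0.0057], 0.8), ([0.4822, 0.366, 0.005], 0.35)]
top lock_grip []
t 27.23 tcp [ 0.4979 -0.2986  0.295 ] rot [ 3.1413e+00  1.0000e-04 -1.4187e+00] F [-0.7  0.4  0.2] w 0.0615 gf 0.0
```

View pics/w_end.png

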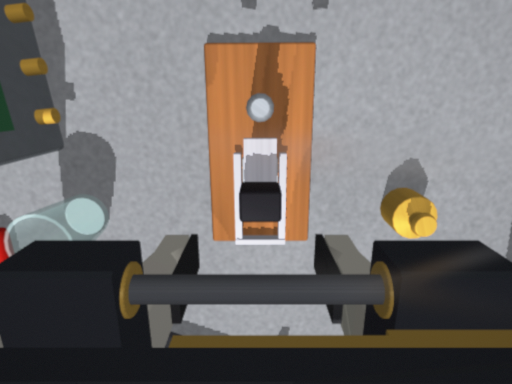

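The lock is home at (260,190) beside the empty post at (260,107). The coil and contact are in place and the bystanders read where they were at the start. I'm handing in.

```bash
python3 -c "
from station import arm
print(arm.job_done())"
```

```text
the job is handed in; nothing more can be done
None
```

The job is done and handed in at about 27 s of the 72 s allowed: contact at the terminal-end stop, coil upright in the empty tray compartment, transport lock fully home, nothing else seen to have moved.

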